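# Snug the adjustable wrench and nip up the outlet nut

### The job

An adjustable wrench sits loosely on the large brass union nut of one of the two water outlets. Roll the wrench's worm with a fingertip until its jaw is closed snugly on the nut, and only then push the wrench handle clockwise, seen from above, to tighten the nut by a twelfth of a turn (30 degrees). Leave the wrench on the nut with its jaw still snug.

Things in the scene. Friction and masses are not known exactly. Their poses are not given: they have to be found in the camera images.
- worm_top (a point): Top of the adjustable wrench's worm (roller, 24 mm diameter, 24 mm long) in its head, 60 mm from the nut's upright axis. Axes: x along the wrench, nut to handle end; y across it, along the worm's axis; z up. The worm stands 6 mm above the head's flat top; the whole wrench sits on a rubber collar: pressed down it sinks 1 mm per 2.5 N, at most 5.5. The nut's 24 mm stub ends 18 mm above this point.
- jaw (a joint): Gap in m between the wrench's moving jaw and the nut: 0 snug, 0.004 to 0.0065 at the start; stays where left. Press worm 3 to 4 mm down with shut fingertips and draw them along +x (from nut to handle): it rolls by friction, closing 1.8 mm per 10 mm rolled (towards the nut opens). That takes 22 to 36 mm, two or more strokes, lifting between; when snug the worm stops and fingertips just slip.
- handle_mid (a point): Centre of the adjustable wrench's handle (steel, 26 mm wide, 12 mm thick, from 95 to 248 mm from the nut's axis): half-way up it, 175 mm from the nut's axis, 36 mm above the worktop; a 20 mm high block lies under its near part. Axes: x out along the handle, y across, z up. It swings level about the nut, cannot come off and stays where left. For clockwise push its +y flank towards -y, about 2 N.
- nut (a joint): Turn in rad of the large brass hexagon nut (40 mm across flats, 46 mm over corners, top level with the worm's top) in the adjustable wrench: 0 at the start, growing clockwise from above (tightening). With the jaw snug it follows the wrench. Each outlet is a stub on an aluminium block; the other one, with a plain fixed spanner on a smaller nut, is not part of the job.

How it is judged:
On the way:
1. the worm is rolled until the jaw is snug on the nut (gap under 1.5 mm) before the nut is turned (still within 6 degrees of its start) (value of joint jaw below 0.0015 m and value of joint nut between -0.105 and 0.105 rad), for 0.2 s.
At the end, for the whole second after the job is handed in: the nut has been turned clockwise by 30 degrees (20 to 40 degrees) from its start and is at rest, with the jaw still snug on it (gap under 1.8 mm) (value of joint nut between 0.35 and 0.7 rad and value of joint jaw below 0.0018 m and velocity of joint nut between -0.05 and 0.05 rad/s); the robot touches nothing.
It fails at once if the nut is turned by more than 10 degrees with the jaw loose (gap over 2.5 mm), which rounds its corners (value of joint jaw above 0.0025 m and (value of joint nut above 0.175 rad or value of joint nut below -0.175 rad)).
It also fails if it takes over 48 s, if anything falls off the work surface, if the arm or the gripper's body presses on something with over 40 N, if the wrist force passes 120 N, or if a joint passes its speed limit or range.

### The arm

A 6-joint arm with a two-finger parallel gripper is mounted at the origin on the work surface. World frame = base frame: x ahead of the robot, y to its left, z up, the work surface at z = 0. Lengths are in m, angles in rad, forces in N, time in s.
With the tool pointing down it reaches from about 0.3 to 0.875 m from the base axis. Payload 6.4 kg.
Tool frame: the origin (TCP) lies at the very end of the fingers, on their centre line; the grasp point (between the pads) lies 19 mm behind it; z points along the fingers, y is the direction in which the jaws open and shut (so a half turn about z gives the same grasp; the last joint's range is limited). The gripper opens to 85 mm and grips with 20 to 120 N. Pads are 22 mm wide; open, the fingers measure 114 mm over their backs; the gripper's body (76 mm by 85 mm) begins 54 mm behind the grasp point. The pads swing forward as they close: fully open they stand 13 mm farther back than shut.
Start: joints at [0.896, 0.181, 1.607, -0, 1.354, -0.206], TCP at [0.26, 0.513, 0.231] pointing down, gripper open.
Joint ranges: [-2.99, 2.99], [-0.89, 2.07], [0.3, 2.58], [-1.14, 4.28], [0, 2.63], [-3.12, 3.12]. Speed limits (rad/s): [2.57, 2.57, 3.01, 3.14, 3.14, 3.14].

### API

Orientations are given as a unit quaternion [w, x, y, z].
In Python, from rig import ctrl gives the robot as it stands. Calls block until the motion is done:
- ctrl.move_to(position, orientation): joint-space move of the TCP to a pose.
- ctrl.move_linear(position, speed=0.15, attitude=None): straight line of the TCP; attitude=None keeps the orientation; speed is the mean speed in m/s.
- ctrl.movej(angles): joint-space move.
- ctrl.set_gripper(opening): opening from 0.0 (shut) to 1.0 (fully open); the grip force is fixed at half the most; returns when the fingers have stopped.
- ctrl.dwell(seconds).
- ctrl.inverse_kinematics(position, orientation): joint angles nearest the present ones, or None.
- ctrl.sense(): the state.
- ctrl.get_image(name): name is "scene" or "top"; returns a dict with "frame" (480x640x3 uint8, red, green, blue), "fx", "fy", "cx", "cy" (pixels), "k1" (the pictures are not rectified: a ray, as slopes to the right and down, at radius r is drawn at 1 + k1 r^2 times it, then the intrinsics apply), "cam_to_world" (4x4, takes a point from camera to world coordinates). Camera axes: x right, y down, z forward; pixel columns grow to the right and rows downward; lengths in m; the calibration is good to about 2 mm. A picture is of the moment at which its call begins. There is no depth.
A pose or a line that the arm cannot do raises ctrl.PlanningError and nothing moves.
- ctrl.sign_off(): hands the job in, once; it reports no verdict.
The state is a dict: "t": time; "qpos": joint angles; "dq": joint speeds; "tau": joint torques, N m; "position": TCP position; "orientation": TCP orientation; "ft_force": force on the tool from outside, world axes, zero at the start; "moment": the same for the moment, N m; "opening": opening from 0.0 (shut) to 1.0 (fully open).
Only numpy, scipy, OpenCV 4.12 (cv2) and the standard library are available. Lean on these libraries where they do the work, as an engineer would, in place of code of your own. Each camera call takes 0.05 s, during which the arm holds its last target.

## Working session

There is one attempt and no reset: what is moved stays moved. The work goes in short steps, each a Python script; the robot and the scene stay as the last script left them, time stands still between calls to the robot, and variables do not carry over. Pictures are saved under pics/ and viewed, and the job is handed in when it is done.

```bash
ls; mkdir -p pics; python3 - <<'E'
from rig import ctrl
import cv2,numpy as np
s=ctrl.sense(); print(s)
for n in("scene","top"):
    im=ctrl.get_image(n); cv2.imwrite(f"pics/{n}0.png",im["frame"][:,:,::-1]); print(n,{k:im[k] for k in("fx","fy","cx","cy","k1")}); print(np.round(im["cam_to_world"],4).tolist())
E
```

```text
pics
{'t': 0.0, 'qpos': array([ 8.95706921e-01,  1.81545302e-01,  1.60796408e+00, -6.47566052e-06,
        1.35383456e+00, -2.06314644e-01]), 'dq': array([-0.00033808, -0.00050918, -0.00037735,  0.00166658,  0.00096296,
        0.00061174]), 'tau': array([ 3.98919083e-04, -4.44890893e+01, -3.51330006e+01, -2.85821452e-04,
        9.30068723e-03,  9.09725543e-06]), 'position': array([0.25942893, 0.5125413 , 0.230403  ]), 'orientation': array([-3.70668040e-04,  2.32246391e-01,  9.72656592e-01, -7.93326611e-04]), 'ft_force': array([ 0.65355209, -0.51877369,  0.30204124]), 'moment': array([0.02172127, 0.06070022, 0.03910806]), 'opening': 1.0010628437786995}
scene {'fx': 569.7765748747796, 'fy': 569.7765748747796, 'cx': 324.904600160547, 'cy': 236.14040401256307, 'k1': -0.03137600386134764}
[[0.2356, 0.7544, -0.6127, 1.0799], [0.9717, -0.1945, 0.1342, -0.067], [-0.0179, -0.627, -0.7788, 0.7276], [0.0, 0.0, 0.0, 1.0]]
top {'fx': 582.04390899991, 'fy': 582.04390899991, 'cx': 328.1079380010934, 'cy': 241.18947379544616, 'k1': -0.018848503931541943}
[[0.0247, -0.9825, 0.1844, 0.3923], [-0.9997, -0.0258, -0.0037, 0.0659], [0.0084, -0.1843, -0.9828, 0.9919], [0.0, 0.0, 0.0, 1.0]]
```

View pics/scene0.png

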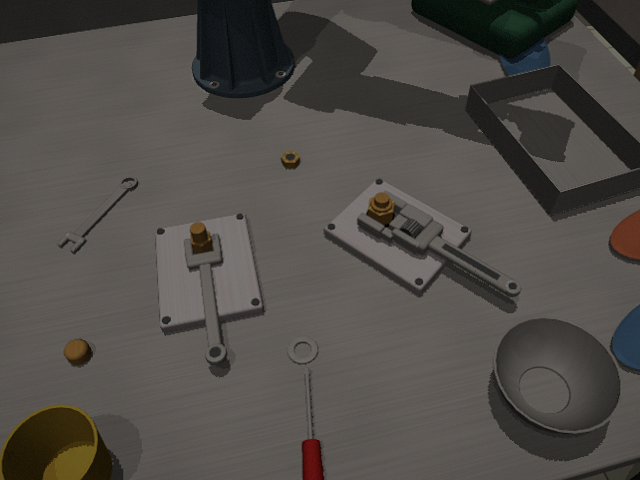

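View pics/top0.png

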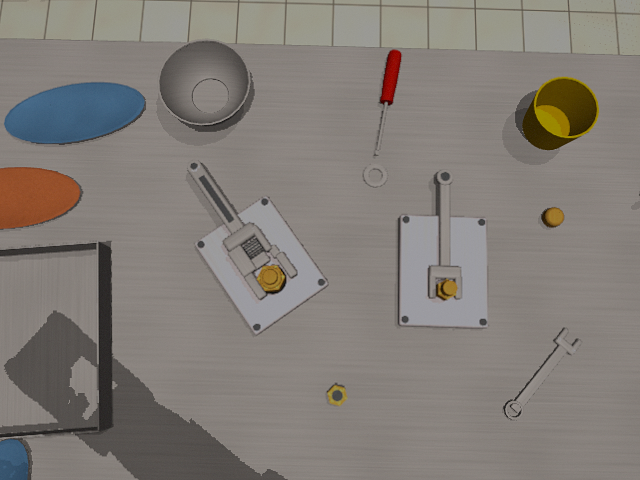

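The scene picture shows the adjustable wrench with its nut at about (381,205), worm at (411,227) and handle end at (513,287). In the top picture these are at about (270,278), (253,247) and (195,168). I'll enlarge both next.

```bash
python3 - <<'E'
import cv2
a=cv2.imread("pics/scene0.png")[170:310,320:530]; cv2.imwrite("pics/sc_z.png",cv2.resize(a,None,fx=3.8,fy=3.8,interpolation=cv2.INTER_CUBIC))
a=cv2.imread("pics/top0.png")[155:335,180:335]; cv2.imwrite("pics/top_z.png",cv2.resize(a,None,fx=3.3,fy=3.3,interpolation=cv2.INTER_CUBIC))
E
```

```text
(no output)
```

View pics/sc_z.png

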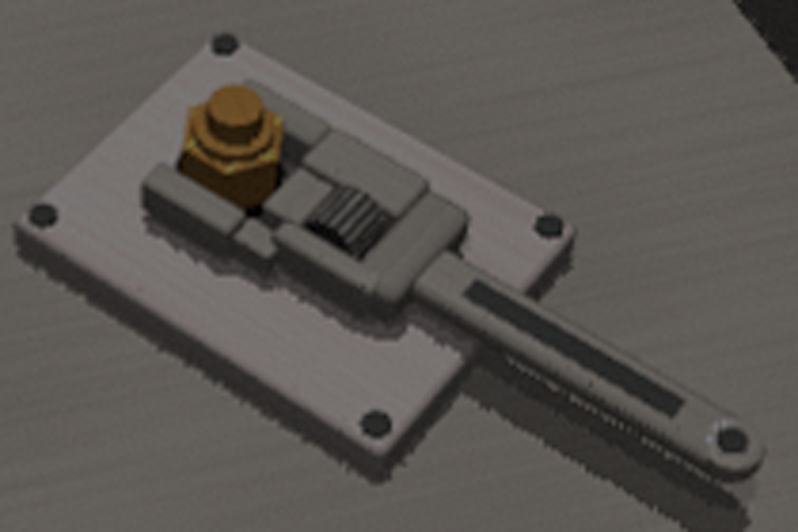

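View pics/top_z.png

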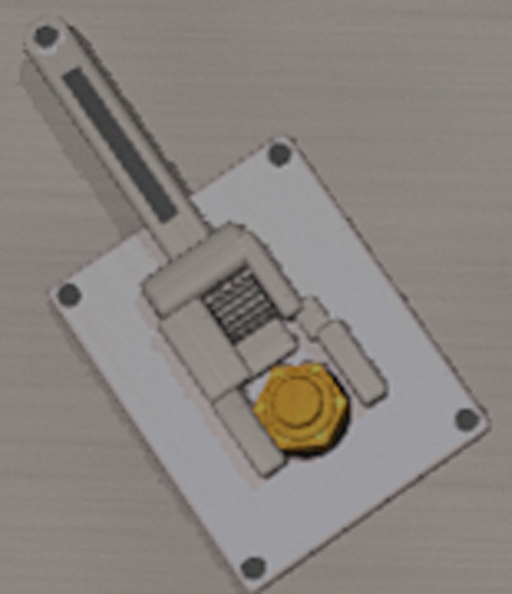

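```bash
cat > h.py <<'E'
import numpy as np,cv2
from rig import ctrl
def ray(im,uv):
    K=np.array([[im["fx"],0,im["cx"]],[0,im["fy"],im["cy"]],[0,0,1.]])
    p=cv2.undistortPoints(np.array([[uv]],float),K,np.array([im["k1"],0,0,0.]))[0,0]
    T=np.array(im["cam_to_world"]); d=T[:3,:3]@np.array([p[0],p[1],1]); return T[:3,3],d/np.linalg.norm(d)
def plane(im,uv,z):
    o,d=ray(im,uv); return o+d*(z-o[2])/d[2]
def tri(a,ua,b,ub):
    o1,d1=ray(a,ua);o2,d2=ray(b,ub)
    s=np.linalg.lstsq(np.stack([d1,-d2],1),o2-o1,rcond=None)[0]
    p,q=o1+s[0]*d1,o2+s[1]*d2; return (p+q)/2,np.linalg.norm(p-q)
def project(im,P):
    T=np.linalg.inv(np.array(im["cam_to_world"])); c=T[:3,:3]@np.array(P)+T[:3,3]; s=c[:2]/c[2]; s=s*(1+im["k1"]*s@s)
    return s*[im["fx"],im["fy"]]+[im["cx"],im["cy"]]
E
python3 - <<'E'
from h import *
S=ctrl.get_image("scene");T=ctrl.get_image("top")
hs=cv2.cvtColor(T["frame"],cv2.COLOR_RGB2HSV)
for n,t,s in[("stub",(270,276.2),(382.1,197.1)),("worm",(253,246.8),(411.6,227.4)),("hole",(193.9,166.2),(512.9,285.8)),("scrA",(264.8,201.5),(418.9,281.8)),("scrB",(200.6,244),(464.5,229.5)),("scrC",(257,327.3),(379.2,181.8)),("scrD",(321.5,282),(331.3,226.6))]:
    p,e=tri(T,t,S,s); print(n,p.round(4),round(e,4))
# dark slot and handle mask top
for im,r in((T,(190,170,240,240)),(S,(430,235,525,300))):
    g=cv2.cvtColor(im["frame"],cv2.COLOR_RGB2GRAY); x0,y0,x1,y1=r
    m=(g[y0:y1,x0:x1]<75).astype(np.uint8)
    n,l,st,c=cv2.connectedComponentsWithStats(m); print([(st[i,4],(c[i]+[x0,y0]).round(1)) for i in range(1,n) if st[i,4]>20])
E
```

```text
stub [0.5063 0.1531 0.0672] 0.0013
worm [0.5577 0.1862 0.0425] 0.0002
hole [0.6952 0.294  0.0384] 0.0011
scrA [0.6417 0.1722 0.0171] 0.0018
scrB [0.5642 0.2775 0.0176] 0.0025
scrC [0.4268 0.1758 0.0168] 0.0014
scrD [0.5049 0.0708 0.0178] 0.0015
[(np.int32(289), array([215.5, 198. ]))]
[(np.int32(22), array([435.5, 237. ])), (np.int32(83), array([464.5, 241.9])), (np.int32(402), array([470.9, 261.4])), (np.int32(1529), array([468.2, 278.4])), (np.int32(47), array([512.3, 285.4]))]
```

```bash
python3 - <<'E'
from h import *
S=ctrl.get_image("scene");T=ctrl.get_image("top")
print("stub@.070",plane(T,(270,276.2),.070).round(4),plane(S,(382.1,197.1),.070).round(4))
for z in(.046,.049,.052): print("worm",z,plane(T,(253,246.8),z).round(4),plane(S,(411.6,227.4),z).round(4))
print("hole@.042",plane(T,(193.9,166.2),.042).round(4),plane(S,(512.9,285.8),.042).round(4))
print("slot@.042",plane(T,(215.5,198),.042).round(4),plane(S,(470.9,261.4),.042).round(4))
for n,t in[("jawL1",(245.8,273.8)),("jawL2",(260.3,298.9)),("handle head",(240,228)),]: print(n,plane(T,t,.046).round(4))
# orange mask nut
for n,im in(("T",T),("S",S)):
    h=cv2.cvtColor(im["frame"],cv2.COLOR_RGB2HSV); m=((h[...,0]>8)&(h[...,0]<32)&(h[...,1]>130)&(h[...,2]>60)).astype(np.uint8)
    k,l,st,c=cv2.connectedComponentsWithStats(m); print(n,[(st[i].tolist(),c[i].round(1).tolist()) for i in range(1,k) if st[i,4]>60])
for n,im in(("t",T),("s",S)):
    o=im["frame"][:,:,::-1].copy()
    x0,y0,w,h=(225,215,90,95) if n=="t" else (350,180,100,85)
    g=o[y0:y0+h,x0:x0+w].astype(float)*1.6
    cv2.imwrite(f"pics/{n}_z2.png",cv2.resize(np.clip(g,0,255).astype(np.uint8),None,fx=6.2,fy=6.2,interpolation=cv2.INTER_CUBIC))
E
```

```text
stub@.070 [0.5061 0.1535 0.07  ] [0.5087 0.1516 0.07  ]
worm 0.046 [0.5571 0.1859 0.046 ] [0.5603 0.1848 0.046 ]
worm 0.049 [0.5566 0.1855 0.049 ] [0.5626 0.1837 0.049 ]
worm 0.052 [0.5561 0.1851 0.052 ] [0.5649 0.1826 0.052 ]
hole@.042 [0.6942 0.2936 0.042 ] [0.6972 0.2915 0.042 ]
slot@.042 [0.6395 0.2535 0.042 ] [0.6415 0.25   0.042 ]
jawL1 [0.512  0.1955 0.046 ]
jawL2 [0.4717 0.1699 0.046 ]
handle head [0.5882 0.209  0.046 ]
T [([533, 77, 66, 63, 2869], [564.0, 105.5]), ([0, 167, 80, 62, 3878], [33.7, 195.5]), ([545, 207, 19, 20, 280], [553.9, 216.3]), ([257, 265, 28, 26, 543], [270.7, 277.7]), ([437, 279, 20, 21, 274], [447.1, 288.7]), ([327, 385, 20, 21, 176], [336.6, 394.7])]
S [([281, 152, 18, 11, 98], [290.0, 157.4]), ([369, 193, 25, 23, 342], [381.2, 203.8]), ([611, 211, 29, 48, 587], [627.5, 235.7]), ([190, 223, 15, 11, 131], [197.0, 228.0]), ([64, 339, 23, 21, 359], [75.1, 348.9]), ([0, 404, 98, 76, 1984], [65.0, 452.6])]
```

View pics/t_z2.png

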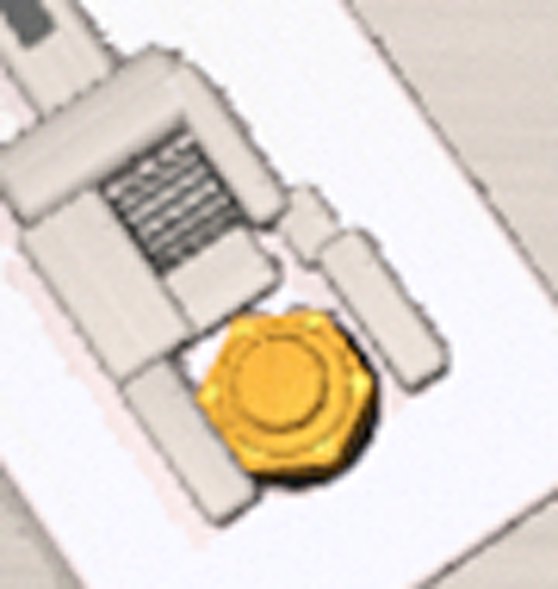

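View pics/s_z2.png

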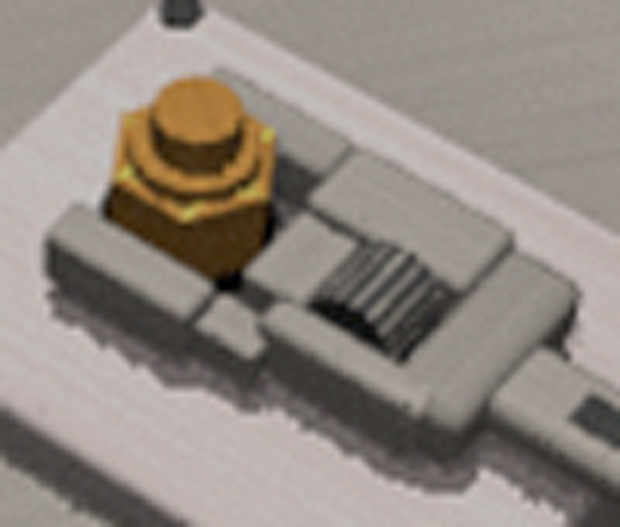

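The worm's cap centre is at top-view pixel (253,247). The rays put it at about (0.557, 0.186), which is 60 mm along the wrench from the nut axis at (0.507, 0.153). The wrench points at about 36.7° and the jaw is visibly open. Next I'll go above the worm with shut fingers and probe down.

```bash
cat >> h.py <<'E'
A=np.deg2rad(36.7); ux=np.array([np.cos(A),np.sin(A)]); uy=np.array([-np.sin(A),np.cos(A)])
W=np.array([0.557,0.186]); N=np.array([0.507,0.1527])
def q(phi): return np.array([0,np.cos(phi/2),np.sin(phi/2),0])
Q=q(A+np.pi)
def at(dx,z,dy=0): return [*(W+ux*dx+uy*dy),z]
E
python3 - <<'E'
from h import *
for Qi in(q(A+np.pi),q(A)): print(ctrl.inverse_kinematics(at(-7,0.1) if 0 else at(-.007,.1),Qi))
ctrl.set_gripper(0.0)
ctrl.move_to(at(-.007,.09),Q)
ctrl.move_linear(at(-.007,.062),speed=.05); ctrl.dwell(.2)
s=ctrl.sense();f0=s["ft_force"];print(s["t"],s["position"],f0)
z=.062
while z>.040:
    z-=.0015; ctrl.move_linear(at(-.007,z),speed=.03); ctrl.dwell(.05); s=ctrl.sense()
    f=s["ft_force"]-f0; print(round(s["t"],2),round(z,4),s["position"].round(4),f.round(2))
    if f[2]>2.5: break
im=ctrl.get_image("scene"); cv2.imwrite("pics/s1.png",cv2.resize(im["frame"][150:310,320:530,::-1],None,fx=3.6,fy=3.6,interpolation=cv2.INTER_CUBIC))
E
```

```text
[ 1.14201121e-01  3.42306827e-01  1.69382549e+00 -4.44089210e-16
  1.10546033e+00 -2.09713104e+00]
[ 1.14201121e-01  3.42306827e-01  1.69382549e+00 -4.44089210e-16
  1.10546033e+00  1.04446161e+00]
3.6667 [0.55173016 0.18180937 0.06240017] [-0.20759484 -0.14662995 -0.56761864]
3.97 0.0605 [0.5514 0.1818 0.0605] [-0.11  0.63 -0.47]
4.27 0.059 [0.5513 0.1818 0.0589] [-0.48 -0.16  0.32]
4.57 0.0575 [0.5513 0.1818 0.0574] [-0.46  0.03 -0.11]
4.87 0.056 [0.5514 0.1818 0.0559] [ 0.34 -0.39  0.01]
5.17 0.0545 [0.5513 0.1818 0.0544] [-0.32  0.05  0.63]
5.47 0.053 [0.5513 0.1818 0.0529] [1.26 0.01 0.4 ]
5.77 0.0515 [0.5513 0.1818 0.0514] [0.01 0.07 0.69]
6.07 0.05 [0.5517 0.1819 0.0503] [0.29 0.1  3.21]
```

View pics/s1.png

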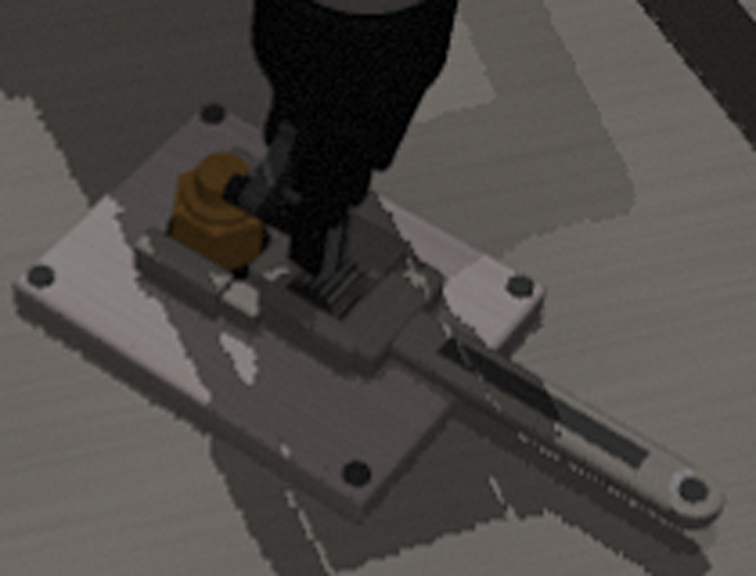

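```bash
cat >> h.py <<'E'
F0=np.array([-0.2,-0.1,-0.3])
def stroke(a,b,z,n=4,sp=.03,dy=0):
    ctrl.move_linear(at(a,z,dy),speed=.03); 
    for i in range(n+1):
        if i: ctrl.move_linear(at(a+(b-a)*i/n,z,dy),speed=sp)
        s=ctrl.sense(); f=s["ft_force"]-F0; d=s["position"][:2]-W
        print(round(s["t"],2),"xy mm",np.round([d@ux*1e3,d@uy*1e3],1),"z",round(s["position"][2],4),"f along",round(f[:2]@ux,2),"across",round(f[:2]@uy,2),"fz",round(f[2],2))
    ctrl.move_linear(at(b,.058,dy),speed=.06)
E
python3 - <<'E'
from h import *
stroke(-.007,.008,.0472)
ctrl.move_linear(at(-.03,.11),speed=.15)
for n in("scene","top"):
    im=ctrl.get_image(n); r=(170,310,320,530) if n=="scene" else (215,310,225,315)
    k=3.6 if n=="scene" else 6
    cv2.imwrite(f"pics/{n}2.png",cv2.resize(im["frame"][r[0]:r[1],r[2]:r[3],::-1],None,fx=k,fy=k,interpolation=cv2.INTER_CUBIC))
E
```

```text
6.37 xy mm [-6.5 -0.2] z 0.0477 f along -0.62 across 1.39 fz 6.64
6.64 xy mm [-2.7 -0.2] z 0.0478 f along 0.3 across 1.27 fz 6.93
6.92 xy mm [ 1.  -0.2] z 0.0478 f along 0.06 across 0.53 fz 6.12
7.19 xy mm [ 4.7 -0.2] z 0.0478 f along -0.37 across 0.17 fz 5.69
7.47 xy mm [ 8.6 -0.3] z 0.0478 f along 0.3 across 0.51 fz 6.03
```

View pics/scene2.png

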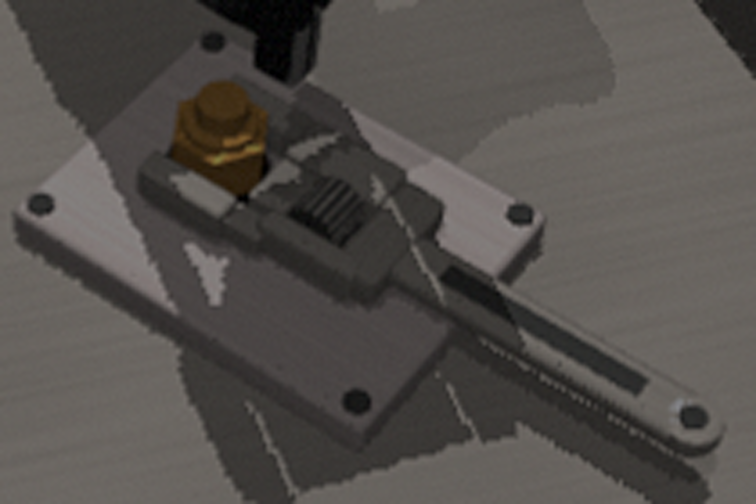

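View pics/top2.png

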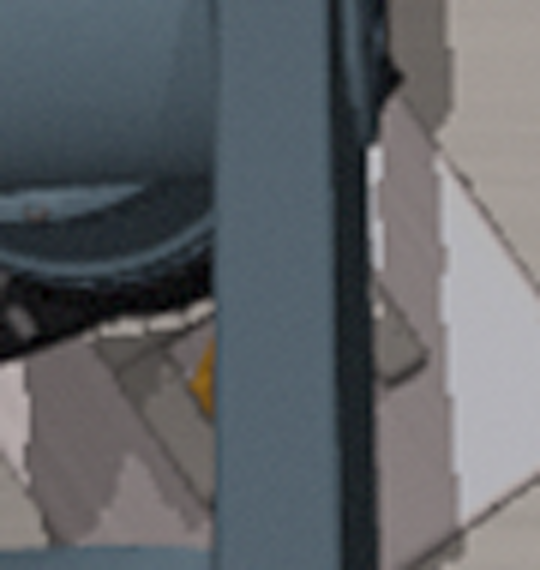

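The scene picture shows the finger clear of the wrench. The worm sits at about (330,210) in the crop, and the top view is blocked by the arm. The force along the stroke stayed near zero, so the worm rolled freely. I'll press a little deeper for the next strokes and watch for the drag that means it is slipping, and so snug.

```bash
python3 - <<'E'
from h import *
ctrl.move_linear(at(-.008,.058),speed=.15)
stroke(-.008,.008,.0463)
ctrl.move_linear(at(-.008,.058),speed=.1)
stroke(-.008,.008,.0463)
E
```

```text
9.55 xy mm [-7.2 -0.6] z 0.0475 f along -0.82 across -0.63 fz 6.73
9.83 xy mm [-3.1 -0.6] z 0.0476 f along 0.41 across -0.07 fz 6.85
10.12 xy mm [ 0.9 -0.6] z 0.0476 f along -0.9 across 0.41 fz 6.65
10.4 xy mm [ 4.9 -0.6] z 0.0476 f along -0.75 across -0.91 fz 6.94
10.68 xy mm [ 9.1 -0.6] z 0.0476 f along 0.42 across -0.44 fz 6.22
11.88 xy mm [-7.1 -0.4] z 0.047 f along -0.73 across 0.83 fz 7.3
12.16 xy mm [-3.1 -0.5] z 0.047 f along -0.21 across -0.06 fz 8.05
12.44 xy mm [-0.1 -0.5] z 0.0468 f along -4.14 across -0.24 fz 9.63
12.72 xy mm [ 3.4 -0.3] z 0.0467 f along -5.78 across -1.23 fz 9.51
13.01 xy mm [ 7.3 -0.2] z 0.0467 f along -5.08 across 0.1 fz 9.95
```

Drag of about −5 N along the stroke started midway through the third one, after roughly 38 mm of rolling. That fits the worm stopping snug. I'll make one confirming stroke, then look.

```bash
python3 - <<'E'
from h import *
ctrl.move_linear(at(-.008,.058),speed=.1)
stroke(-.008,.008,.0462,n=3)
# go to handle's +y side, high
Rr,c=.2,.060
p=N+ux*Rr+uy*c
ctrl.move_linear([*at(.01,.1)],speed=.2)
ctrl.move_linear([*p,.1],speed=.25)
s=ctrl.sense(); print(s["t"],s["position"],s["ft_force"])
for n in("scene","top"):
    im=ctrl.get_image(n); r=(170,310,320,530) if n=="scene" else (150,330,180,335)
    k=3.6 if n=="scene" else 3.3
    cv2.imwrite(f"pics/{n}3.png",cv2.resize(im["frame"][r[0]:r[1],r[2]:r[3],::-1],None,fx=k,fy=k,interpolation=cv2.INTER_CUBIC)); cv2.imwrite(f"pics/{n}3f.png",im["frame"][:,:,::-1])
E
```

```text
14.2 xy mm [-7.2 -0.3] z 0.0468 f along -1.97 across 0.17 fz 7.38
14.53 xy mm [-2.7 -0.3] z 0.0466 f along -3.18 across -0.54 fz 9.62
14.85 xy mm [ 2.2 -0.2] z 0.0465 f along -5.03 across 0.18 fz 9.86
15.18 xy mm [ 7.5 -0.2] z 0.0465 f along -4.51 across 1.0 fz 8.93
16.6083 [0.63023388 0.31959623 0.09826319] [-0.4740225   0.323114    0.03236249]
```

View pics/scene3.png

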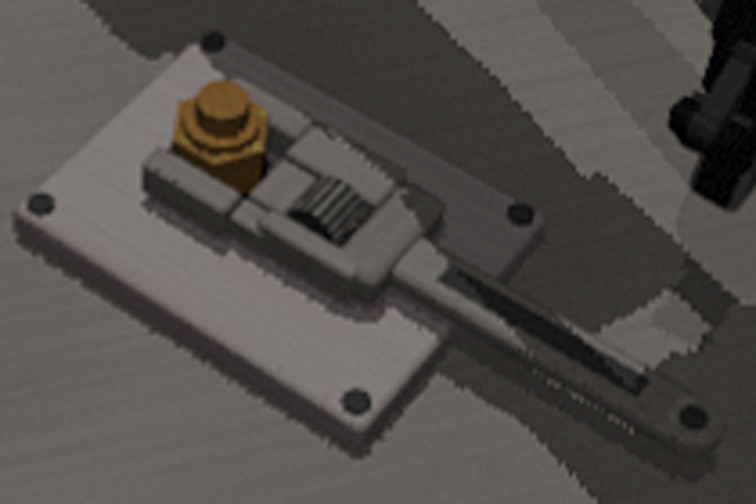

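View pics/top3.png

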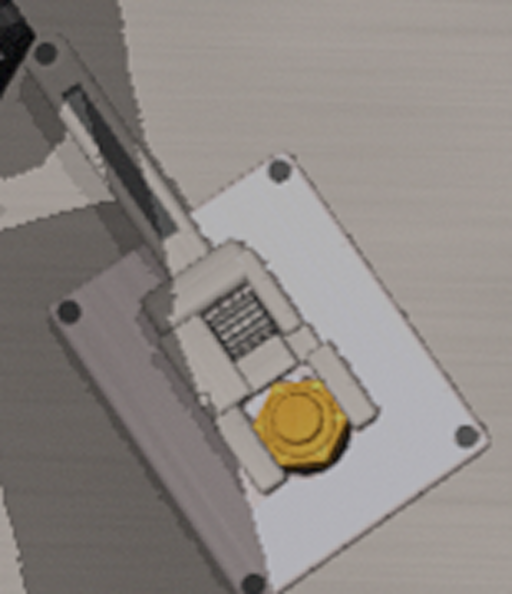

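The top picture shows the right jaw now against the nut at crop (345,390). The handle hole is still at (45,53) in the crop, which is (193.6,166.1) in the full image, so the handle hasn't turned. Now I'll push the handle's +y flank along an arc.

```bash
python3 - <<'E'
from h import *
Rr=.2
def pose(c,dth,z):
    th=A-dth; u=np.array([np.cos(th),np.sin(th)]); n=np.array([-u[1],u[0]])
    return [*(N+u*Rr+n*c),z], q(th+np.pi)
def rep(t):
    s=ctrl.sense(); d=s["position"][:2]-N; f=s["ft_force"]
    print(t,round(s["t"],2),s["position"].round(4),"fn",round(f[:2]@uy,2),"fr",round(f[:2]@ux,2),"fz",round(f[2],2)); return f[:2]@uy
ctrl.move_linear(pose(.06,0,.027)[0],speed=.15); rep("down")
c=.036
ctrl.move_linear(pose(c,0,.027)[0],speed=.06)
while rep(f"c{c:.4f}")<1.3 and c>.022:
    c-=.002; ctrl.move_linear(pose(c,0,.027)[0],speed=.03)
print("contact c",c)
for dd in (6,12,18,24):
    p,o=pose(c,np.deg2rad(dd),.027); ctrl.move_linear(p,speed=.05,attitude=o); rep(dd)
for n in("scene","top"):
    im=ctrl.get_image(n); cv2.imwrite(f"pics/{n}4f.png",im["frame"][:,:,::-1])
E
```

```text
down 17.34 [0.6319 0.3202 0.0276] fn -0.85 fr 0.49 fz 0.42
c0.0360 17.89 [0.6461 0.3007 0.0271] fn 0.04 fr -0.67 fz -0.94
c0.0340 18.14 [0.6469 0.2996 0.0269] fn 0.5 fr 0.45 fz 0.14
c0.0320 18.39 [0.6483 0.2979 0.027 ] fn 0.43 fr 0.57 fz -1.12
c0.0300 18.64 [0.6495 0.2961 0.027 ] fn -0.06 fr -0.04 fz 0.02
c0.0280 18.89 [0.6507 0.2945 0.027 ] fn -0.27 fr 0.82 fz 0.38
c0.0260 19.14 [0.6519 0.2929 0.027 ] fn 0.27 fr -0.02 fz -1.1
c0.0240 19.39 [0.653  0.2915 0.027 ] fn 0.74 fr -0.02 fz 0.54
c0.0220 19.64 [0.6543 0.2898 0.027 ] fn 1.27 fr 0.73 fz -0.24
contact c 0.021999999999999985
6 20.22 [0.6678 0.2734 0.0269] fn -0.07 fr 0.64 fz 1.09
12 20.79 [0.6795 0.2561 0.0269] fn -0.58 fr -0.33 fz 0.12
18 21.37 [0.6894 0.2375 0.027 ] fn 0.59 fr 0.26 fz 0.52
24 21.94 [0.6973 0.218  0.027 ] fn 0.22 fr 0.79 fz -0.53
```

View pics/scene4f.png

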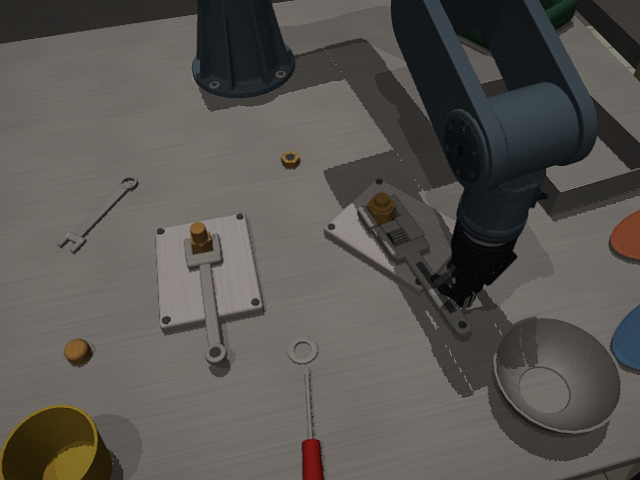

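View pics/top4f.png

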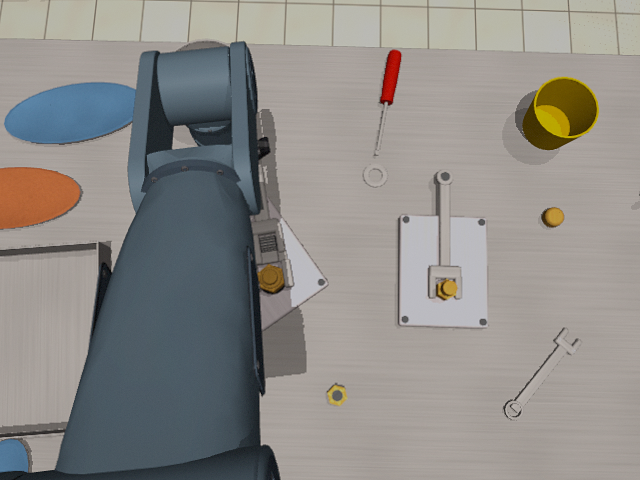

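The scene picture shows the handle swung clockwise, with its end hole now at about (462,327). I'll compute the angle from that.

```bash
python3 - <<'E'
from h import *
S=ctrl.get_image("scene")
b=plane(S,(382.1,197.1),.070)[:2]; g=lambda uv:(lambda d:(np.degrees(np.arctan2(d[1],d[0])),np.linalg.norm(d)))(plane(S,uv,.042)[:2]-b)
print(g((512.9,285.8)),g((462,327)))
g=S["frame"][185:345,350:500,::-1].astype(float)*1.8
cv2.imwrite("pics/s5.png",cv2.resize(np.clip(g,0,255).astype(np.uint8),None,fx=3.7,fy=3.7,interpolation=cv2.INTER_CUBIC))
E
```

```text
(np.float64(36.585852988306385), np.float64(0.23476620027075332)) (np.float64(10.537850472157524), np.float64(0.23742929897072668))
```

View pics/s5.png

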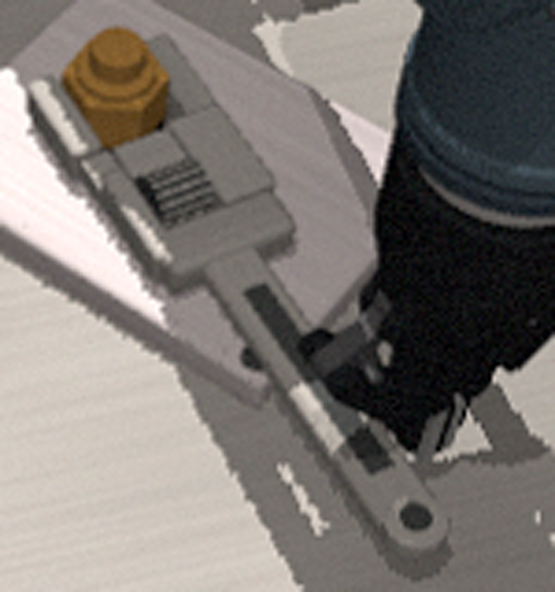

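The handle has turned 26° and the nut has visibly turned with it. I'll push about 5° more, back off, lift and check.

```bash
python3 - <<'E'
from h import *
Rr=.2
def pose(c,dth,z):
    th=A-np.deg2rad(dth); u=np.array([np.cos(th),np.sin(th)]); n=np.array([-u[1],u[0]])
    return [*(N+u*Rr+n*c),z], q(th+np.pi)
p,o=pose(.022,28.7,.027); ctrl.move_linear(p,speed=.04,attitude=o); ctrl.dwell(.2)
ctrl.move_linear(pose(.06,28.7,.027)[0],speed=.08)
ctrl.move_linear(pose(.075,28.7,.12)[0],speed=.15)
# swing aside so that the top camera sees the nut
pp,oo=pose(.0,0,.2); 
ctrl.move_to([.40,.42,.22],ctrl.sense()["orientation"])
ctrl.dwell(.2); print(ctrl.sense()["t"],ctrl.sense()["ft_force"])
for n,r in(("scene",(170,350,330,510)),("top",(150,330,180,335))):
    im=ctrl.get_image(n); cv2.imwrite(f"pics/{n}6f.png",im["frame"][:,:,::-1])
    g=im["frame"][r[0]:r[1],r[2]:r[3],::-1].astype(float)*1.5
    cv2.imwrite(f"pics/{n}6.png",cv2.resize(np.clip(g,0,255).astype(np.uint8),None,fx=3.3,fy=3.3,interpolation=cv2.INTER_CUBIC))
E
```

```text
25.7833 [-0.22760117  0.53852159 -0.12443395]
```

View pics/scene6.png

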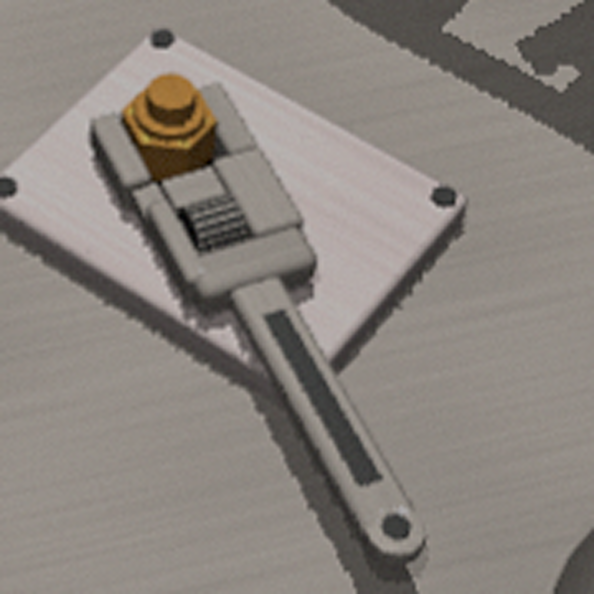

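View pics/top6.png

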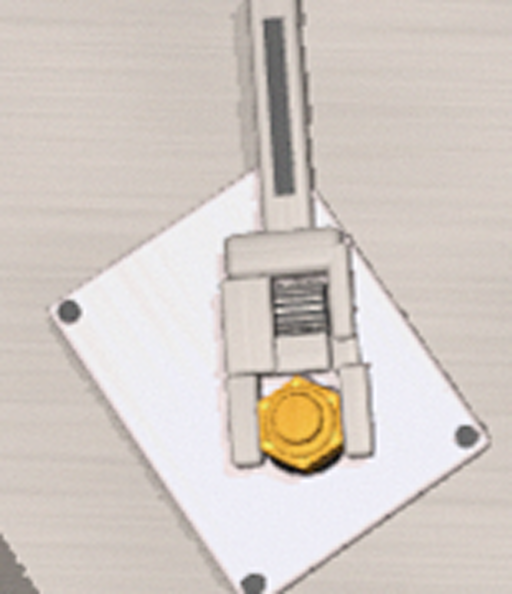

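Both pictures are clear of the arm. In the top crop the nut's flats lie square against both jaws, at x about 258 and 342. The handle hole in the scene crop is at (397,526), which is (450.3,329.4) in the full image.

```bash
python3 - <<'E'
from h import *
S=ctrl.get_image("scene");T=ctrl.get_image("top")
def ang(im,st,uv):
    d=plane(im,uv,.042)[:2]-plane(im,st,.07)[:2]; return np.degrees(np.arctan2(d[1],d[0])),np.linalg.norm(d)
print("scene",ang(S,(382.1,197.1),(512.9,285.8)),ang(S,(382.1,197.1),(450.3,329.4)))
g=cv2.cvtColor(T["frame"],cv2.COLOR_RGB2GRAY)
def dark(g,x0,y0,x1,y1,t=90):
    k,l,st,c=cv2.connectedComponentsWithStats((g[y0:y1,x0:x1]<t).astype(np.uint8)); return [(int(st[i,4]),(c[i]+[x0,y0]).round(1).tolist()) for i in range(1,k) if st[i,4]>12]
print(dark(g,240,125,285,225)); 
# slot angles (slot centre lies on the handle's centre line): before / now
gb=cv2.cvtColor(cv2.imread("pics/top0.png"),cv2.COLOR_BGR2GRAY); print(dark(gb,185,158,240,230))
# nut outline orientation
def nutang(bgr):
    h=cv2.cvtColor(bgr,cv2.COLOR_BGR2HSV); m=((h[...,0]>8)&(h[...,0]<32)&(h[...,1]>130)&(h[...,2]>60)).astype(np.uint8)[255:300,245:300]
    c=max(cv2.findContours(m,cv2.RETR_EXTERNAL,cv2.CHAIN_APPROX_NONE)[0],key=cv2.contourArea)[:,0].astype(float)
    d=c-c.mean(0); a=np.arctan2(d[:,1],d[:,0]); r=np.hypot(*d.T); return np.degrees(np.angle(np.sum(r**6*np.exp(6j*a)))/6)
for f in("top0","top3f","top6f"): print(f,nutang(cv2.imread(f"pics/{f}.png")))
print(ctrl.sense()["t"])
E
```

```text
scene (np.float64(36.585852988306385), np.float64(0.23476620027075332)) (np.float64(6.513470979582942), np.float64(0.23447267143316838))
[(31, [261.1, 142.4]), (23, [269.9, 151.5]), (299, [264.0, 182.1]), (32, [271.9, 177.0]), (16, [273.4, 199.5])]
[(30, [193.4, 165.5]), (105, [219.4, 189.0]), (316, [215.8, 198.2])]
top0 -4.900779060594402
top3f -4.236828753039345
top6f 25.241651801926732
25.9833
```

```bash
python3 - <<'E'
from h import *
ctrl.sign_off(); print("ok")
E
```

```text
the job is handed in; nothing more can be done
ok
```

The jaw was closed on the nut first, then the nut was tightened by about 30°. The job was handed in at about 26 s, with the arm well clear of everything.

- **Closing the jaw:** I rolled the worm from nut to handle with shut fingertips, pressing about 6 to 10 N, in three strokes of 15 to 16 mm. Partway through the third, the drag along the stroke rose from about zero to about 5 N, meaning the worm had stopped and the fingers were slipping. A fourth stroke slipped as well, and the pictures showed the jaw on the nut with the handle not yet turned.
- **Tightening:** I pushed the handle's +y flank along an arc with shut fingers, then backed off and lifted away.
- **Last checks:** The handle had turned 30.1° (scene view) and the nut outline 30.1° (top view, a six-sided shape, so readable only to within 60°). The nut's flats lay square between both jaws.

Some readings were imperfect:
- **Push force:** it was mostly lost in sensor noise (1.3 N at most against the 2 N expected), so the turn was judged from pictures alone.
- **Camera heights:** triangulated heights came out about 2.5 to 3.5 mm low, so I found the worm's top (about 51.6 mm) by touch.
- **Jaw gap:** I could not measure it directly. "Snug" rests on the slipping and the pictures.

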